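Find the stamped crate and push it to the batten

TASK

Two small wooden crates stand side by side in front of the robot, and only one has a ring with a bar across it burnt into its underside. Tip both crates over away from the robot, so that each lies on its back with its underside facing the robot, and then push the stamped one straight ahead along the table until its open mouth is flat against the wooden batten at the back, leaving the other lying about where it fell, clear of the batten. Do not lift either crate off the table, and leave the other things on the table where they are.

Things in the scene. Friction and masses are not known exactly. Their poses are not given: they have to be found in the camera images.
- stamped_crate: open-topped plank crate, with a burnt ring 42 mm across under its base (both look alike until tipped). 56 mm deep (x), 100 wide (y), 92 tall (z), walls 5, 0.15 to 0.3 kg, empty. Starts upright, its broad 100 x 92 face towards the robot, up to 17 degrees askew. Origin: centre of the underside; z to the open mouth, x (upright) away from the robot. Two runners 10 wide, 4 high under the base along x at y = -43, +43
- plain_crate: open-topped plank crate, like the other but with a bare underside. 56 mm deep (x), 100 wide (y), 92 tall (z), walls 5, 0.15 to 0.3 kg, empty. Starts upright, its broad 100 x 92 face towards the robot, up to 17 degrees askew. Origin: centre of the underside; z to the open mouth, x (upright) away from the robot. Two runners 10 wide, 4 high under the base along x at y = -43, +43
- stamped_crate_mouth (a point): centre of the stamped crate's open mouth, 92 mm along its z from its origin
- plain_crate_mouth (a point): centre of the plain crate's open mouth, 92 mm along its z from its origin
- stamped_crate_middle (a point): middle of the stamped crate, 46 mm along its z: 46 mm above the table upright, 28 mm on its back, at most 54 mm while tipping. Pushed away from the robot 75 mm up on the near face, either crate tips over its far bottom edge rather than slide, passes balance at about 31 degrees (some 40 mm of push) and falls on its far wall
- plain_crate_middle (a point): the same point of the plain crate. On its back a crate is 56 mm high, its underside upright and facing the robot, its origin 28 mm above the table and its z level, pointing away from the robot
- batten: fixed straight wooden batten at the back of the work, 26 mm (x) by 480 mm long (y) by 22 mm high; origin at the centre of its underside, x away from the robot, within about 5 degrees of straight across. A crate pushed against it stops and turns flush with it
- stop_face (a point): middle of the batten's near face, the face that looks at the robot (13 mm before the batten's centre, 11 mm up; axes as the batten)
- eraser: eraser in a sleeve, 23 x 44 x 12 mm, loose, between the crates; origin at the centre of its underside. Leave it alone
- ink_tin: round tin of ink, 65 mm across and 37 mm high, loose, on the left near the robot; origin at the centre of its underside. Leave it alone
- tape_roll: roll of masking tape lying flat, 92 mm across and 24 mm high, loose, at the right edge; origin at the centre of its underside. Leave it alone
- baren: round printing pad with a bar handle, 111 mm across and 26 mm high, loose, on the right near the robot; origin at the centre of its underside. Leave it alone
There are look-alikes about, which are no part of the job. Leave any red look-alike of the plain_crate alone.

How it is judged:
By the outcome, as a careful person would: the job done as asked, in the order asked, and still so for the second after the job is handed in, with the robot touching nothing.
It also fails if it takes over 58 s, if anything falls off the work surface, if the arm or the gripper's body presses on something with over 40 N, if the wrist force passes 120 N, or if a joint passes its speed limit or range.

ROBOT

A 6-joint arm with a two-finger parallel gripper is mounted at the origin on the work surface; the furniture and walls round the work are solid. World frame = base frame: x ahead of the robot, y to its left, z up, the work surface at z = 0. Lengths are in m, angles in rad, forces in N, time in s.
With the tool pointing down it reaches from about 0.275 to 0.875 m from the base axis. Payload 12.5 kg.
Tool frame: the origin (TCP) lies on the centre line of the jaws, within the pads' length; the fingertips stand r.finger_overhang ahead of it and the grasp point (between the pads) lies 3 mm ahead of it (r.finger_overhang is the distance from the TCP to the fingertips, in m); z points along the fingers, y is the direction in which the jaws open and shut (so a half turn about z gives the same grasp; the last joint's range is limited). The gripper opens to 85 mm and grips with 20 to 120 N. Pads are 22 mm wide; open, the fingers measure 114 mm over their backs; the gripper's body (76 mm by 85 mm) begins 54 mm behind the grasp point. The pads swing forward as they close: fully open they stand 13 mm farther back than shut.
Start: joints at [-1.29, 0.351, 1.652, -0, 1.139, -0.085], TCP at [0.197, -0.514, 0.253] pointing down, gripper open.
Joint ranges: [-2.75, 2.75], [-0.79, 2.1], [0.01, 2.65], [-1.57, 4.71], [0.07, 3.14], [-2.87, 2.87]. Speed limits (rad/s): [2.22, 2.22, 2.79, 3.14, 3.14, 3.14].

INTERFACE

Orientations are given as a unit quaternion [x, y, z, w].
In Python, from cell import r, optics gives the robot as it stands. The module is installed in compiled form; this text tells all that it offers. Calls block until the motion is done:
- r.move_to(position, orientation): joint-space move of the TCP to a pose.
- r.move_linear(position, rot=None, vel=0.15): straight line of the TCP; rot=None keeps the orientation; vel is the mean speed in m/s.
- r.set_joints(angles): joint-space move.
- r.set_gripper(opening, squeeze=None): opening from 0.0 (shut) to 1.0 (fully open); squeeze is the grip in N (None keeps the last); returns when the fingers have stopped.
- r.sleep(seconds).
- r.inverse_kinematics(position, orientation): joint angles nearest the present ones, or None.
- optics.get_image(name): name is "scene" or "side" or "wrist"; returns a dict with "pixels" (384x512x3 uint8, red, green, blue), "depth" (384x512 float32, m along the optical axis (not along the pixel's ray), 0 where there is no reading), "fx", "fy", "cx", "cy" (pixels), "camera_from_world" (4x4, takes a point from world to camera coordinates); the wrist camera has in their place "mount" (4x4, takes a point from camera to tool coordinates, whose origin is the TCP and whose axes are the flange's). Camera axes: x right, y down, z forward; pixel columns grow to the right and rows downward; lengths in m; the calibration is good to about 2 mm. A picture is of the moment at which its call begins: read the wrist's pose just before it.
A pose or a line that the arm cannot do raises r.PlanningError and nothing moves.
- r.hand_in(): hands the job in, once; it reports no verdict.
Readings, each from a call of its own:
- r.current_t(): time.
- r.current_q(): joint angles.
- r.current_qvel(): joint speeds.
- r.current_effort(): joint torques, N m.
- r.current_tool_pos(): TCP position.
- r.current_ee_rot(): TCP orientation.
- r.current_contact_force(): force on the tool from outside, world axes, zero at the start.
- r.current_torque(): the same for the moment, N m.
- r.current_opening(): opening from 0.0 (shut) to 1.0 (fully open).
Only numpy, scipy, OpenCV 4.12 (cv2) and the standard library are available. Lean on these libraries where they do the work, as an engineer would, in place of code of your own. Each camera call takes 0.05 s, during which the arm holds its last target.

## Working session

There is one attempt and no reset: what is moved stays moved. The work goes in short steps, each a Python script; the robot and the scene stay as the last script left them, time stands still between calls to the robot, and variables do not carry over. Pictures are saved under pics/ and viewed, and the job is handed in when it is done.

```bash
mkdir -p pics; ls; python3 - <<'E'
from cell import r, optics
import cv2,numpy as np
for n in("scene","side"):
    d=optics.get_image(n)
    cv2.imwrite(f"pics/{n}0.png",cv2.resize(d["pixels"][...,::-1],(800,600),interpolation=cv2.INTER_CUBIC))
    np.savez(f"{n}0.npz",**d)
    print(n,d["fx"],d["fy"],d["cx"],d["cy"],np.round(d["camera_from_world"],3).tolist())
print(r.current_t(),r.finger_overhang,r.current_ee_rot())
E
```

```text
pics
scene 366.02840222939926 366.02840222939926 256.64284230505643 196.19758517471863 [[-0.893, -0.449, -0.012, 0.437], [-0.234, 0.489, -0.84, 0.213], [0.383, -0.748, -0.542, 0.716], [0.0, 0.0, 0.0, 1.0]]
side 414.53692811136744 414.53692811136744 251.87739606537357 195.5882933329586 [[1.0, -0.016, -0.024, -0.508], [-0.028, -0.504, -0.863, 0.059], [0.001, 0.863, -0.505, 1.334], [0.0, 0.0, 0.0, 1.0]]
0.1 0.022 [ 9.83317801e-01  1.81895032e-01 -7.03828068e-05 -5.43047689e-04]
```

View pics/scene0.png

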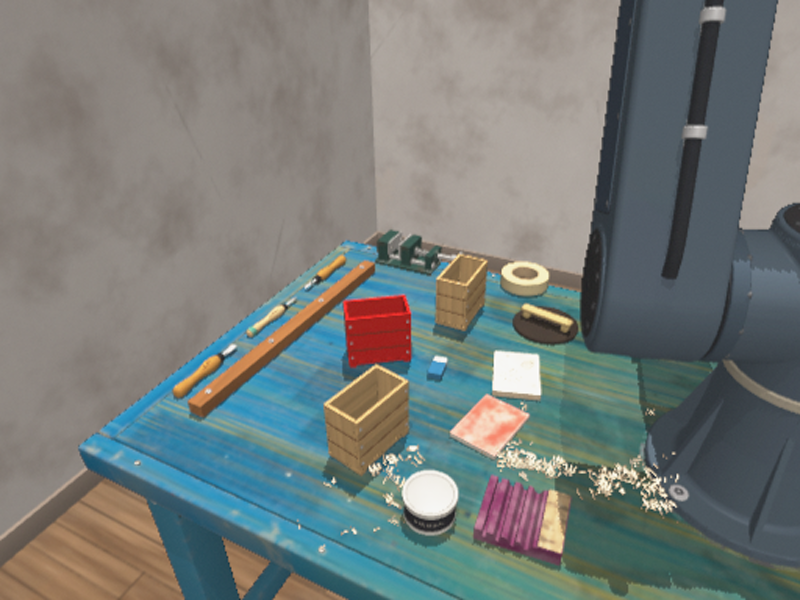

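View pics/side0.png

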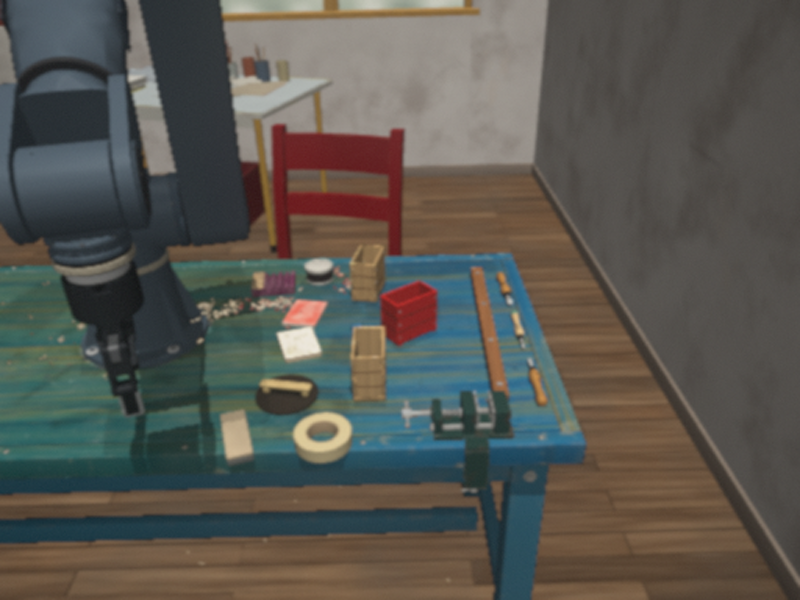

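The two plank crates show in the scene view at (367,420), on the robot's left, and (461,292), on its right. The red look-alike is at (377,330) and must be left alone. The batten runs from (195,408) to (370,267), with a vise at (410,250). In the side view the crates are at (367,272) and (368,362), and the red one is at (410,312). Next I'll make a top-view map from the depth images.

```bash
cat > h.py <<'E'
import numpy as np,cv2
def cloud(d):
    z=d["depth"];v,u=np.mgrid[:384,:512]
    P=np.stack([(u-d["cx"])/d["fx"]*z,(v-d["cy"])/d["fy"]*z,z],-1)
    T=np.linalg.inv(d["camera_from_world"])
    return P@T[:3,:3].T+T[:3,3]
def topview(ds,name,x0=.25,x1=.95,y0=-.45,y1=.45,s=1.2e-3):
    # rows: x far at top ; cols: y left at left
    H=int((x1-x0)/s);W=int((y1-y0)/s)
    im=np.zeros((H,W,3),np.uint8)
    pts=[];
    for d in ds:
        P=cloud(d)[d["depth"]>0];C=d["pixels"][d["depth"]>0]
        pts.append(np.c_[P,C])
    A=np.concatenate(pts);A=A[np.argsort(A[:,2])];A=A[A[:,2]<.2]
    r_=((x1-A[:,0])/s).astype(int);c=((y1-A[:,1])/s).astype(int)
    ok=(r_>=0)&(r_<H-1)&(c>=0)&(c<W-1);A=A[ok];r_=r_[ok];c=c[ok]
    for dr in(0,1):
        for dc in(0,1): im[r_+dr,c+dc]=A[:,5:2:-1]
    for x in np.arange(np.ceil(x0*10)/10,x1,.1):
        k=int((x1-x)/s);im[k,:,:]=im[k,:,:]//2;cv2.putText(im,f"{x:.1f}",(0,k),0,.4,(255,255,255))
    for y in np.arange(-.4,.41,.1):
        k=int((y1-y)/s)
        if 0<=k<W: im[:,k]=im[:,k]//2;cv2.putText(im,f"{y:.1f}",(k,H-3),0,.4,(255,255,255))
    cv2.imwrite(name,im)
E
python3 - <<'E'
from h import *
ds=[dict(np.load(f"{n}0.npz")) for n in("scene","side")]
topview(ds,"pics/top0.png")
for i,d in enumerate(ds):
    P=cloud(d);ok=d["depth"]>0
    X,Y,Z=P[...,0],P[...,1],P[...,2]
    for nm,(a,b,c,e),z0,z1 in(("L",(.35,.6,.08,.32),.085,.12),("R",(.35,.6,-.3,-.05),.085,.12),("red",(.5,.75,-.1,.2),.085,.12),("bat",(.68,.85,-.3,.4),.018,.03)):
        m=ok&(X>a)&(X<b)&(Y>c)&(Y<e)&(Z>z0)&(Z<z1)
        if m.sum()<10: print(i,nm,m.sum());continue
        q=P[m];rc=cv2.minAreaRect(q[:,:2].astype(np.float32))
        print(i,nm,m.sum(),q[:,2].max().round(3),np.round(cv2.boxPoints(rc),3).tolist(),np.round(rc[2],1))
E
```

```text
0 L 498 0.094 [[0.4169999957084656, 0.11699999868869781], [0.4729999899864197, 0.10499999672174454], [0.49399998784065247, 0.20499999821186066], [0.43799999356269836, 0.21699999272823334]] 78.3
0 R 265 0.094 [[0.4129999876022339, -0.2290000021457672], [0.4869999885559082, -0.24899999797344208], [0.5400000214576721, -0.050999999046325684], [0.4659999907016754, -0.03099999949336052]] 75.1
0 red 282 0.094 [[0.4830000102519989, -0.023000000044703484], [0.5189999938011169, -0.07199999690055847], [0.6000000238418579, -0.014000000432133675], [0.5640000104904175, 0.03500000014901161]] 35.8
0 bat 1143 0.029 [[0.6800000071525574, -0.2879999876022339], [0.7599999904632568, -0.2879999876022339], [0.7630000114440918, 0.22300000488758087], [0.6819999814033508, 0.22300000488758087]] 89.7
1 L 123 0.095 [[0.41499999165534973, 0.11400000005960464], [0.47099998593330383, 0.10300000011920929], [0.492000013589859, 0.20999999344348907], [0.4359999895095825, 0.22100000083446503]] 78.8
1 R 242 0.096 [[0.4099999964237213, -0.23199999332427979], [0.48500001430511475, -0.2529999911785126], [0.5410000085830688, -0.05000000074505806], [0.4659999907016754, -0.029999999329447746]] 74.6
1 red 174 0.094 [[0.47999998927116394, -0.02500000037252903], [0.5149999856948853, -0.07500000298023224], [0.5979999899864197, -0.014999999664723873], [0.5619999766349792, 0.03400000184774399]] 35.8
1 bat 642 0.027 [[0.6779999732971191, 0.22100000083446503], [0.6800000071525574, -0.25999999046325684], [0.7590000033378601, -0.25999999046325684], [0.7580000162124634, 0.22100000083446503]] 0.2
```

View pics/top0.png

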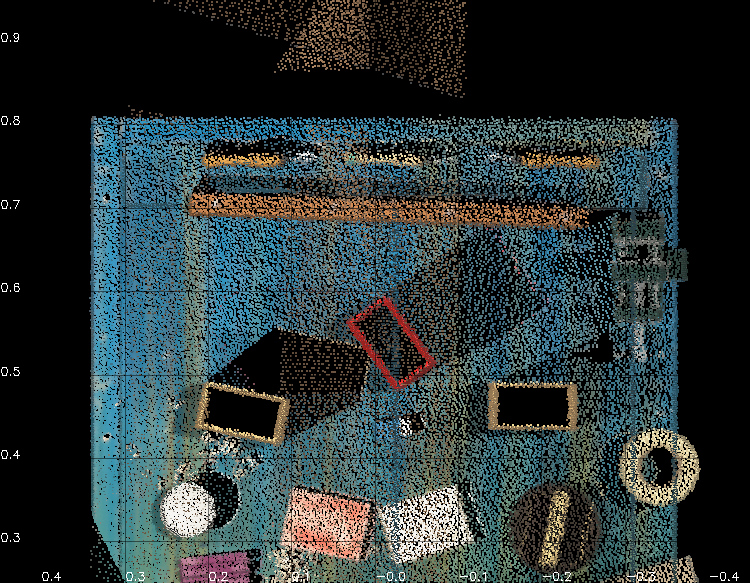

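```bash
python3 - <<'E'
from h import *
ds=[dict(np.load(f"{n}0.npz")) for n in("scene","side")]
for i,d in enumerate(ds):
    P=cloud(d);ok=d["depth"]>0
    X,Y,Z=P[...,0],P[...,1],P[...,2]
    m=ok&(X>.4)&(X<.55)&(Y>-.28)&(Y<-.09)&(Z>.086)&(Z<.11)
    rc=cv2.minAreaRect(P[m][:,:2].astype(np.float32));print(i,"R",np.round(cv2.boxPoints(rc),3).tolist(),rc[2])
    m=ok&(X>.66)&(X<.73)&(Y>-.245)&(Y<.225)&(Z>.017)&(Z<.03)
    q=P[m]
    b=np.floor(q[:,1]/.03)
    e=np.array([[q[b==k][:,1].mean(),np.percentile(q[b==k][:,0],3),np.percentile(q[b==k][:,0],97)] for k in np.unique(b) if (b==k).sum()>5])
    print(np.round(np.polyfit(e[:,0],e[:,1],1),4),np.round(np.polyfit(e[:,0],e[:,2],1),4),np.round(e[::4],3).tolist())
    m=ok&(X>.5)&(X<.75)&(Y<-.24)&(Z>.03)
    print("vise y max",P[m][:,1].max() if m.any() else None)
# crop
im=ds[0]["pixels"][...,::-1]
cv2.imwrite("pics/crop0.png",cv2.resize(im[155:310,195:325],None,fx=4,fy=4,interpolation=cv2.INTER_CUBIC)[:600])
E
```

```text
0 R [[0.4350000023841858, -0.23800000548362732], [0.4909999966621399, -0.23899999260902405], [0.49300000071525574, -0.13699999451637268], [0.4359999895095825, -0.13600000739097595]] 89.04268646240234
[0.0329 0.6858] [0.0351 0.7103] [[-0.243, 0.678, 0.7], [-0.134, 0.681, 0.706], [-0.015, 0.686, 0.709], [0.105, 0.69, 0.714], [0.218, 0.694, 0.717]]
vise y max -0.2827151354156787
1 R [[0.43299999833106995, -0.2409999966621399], [0.48899999260902405, -0.2409999966621399], [0.48899999260902405, -0.13699999451637268], [0.43299999833106995, -0.13699999451637268]] 89.86756896972656
[0.0299 0.684 ] [0.0324 0.7073] [[-0.243, 0.684, 0.698], [-0.135, 0.679, 0.703], [-0.015, 0.683, 0.707], [0.104, 0.688, 0.711], [0.216, 0.692, 0.713]]
vise y max -0.2850742908406415
```

View pics/crop0.png

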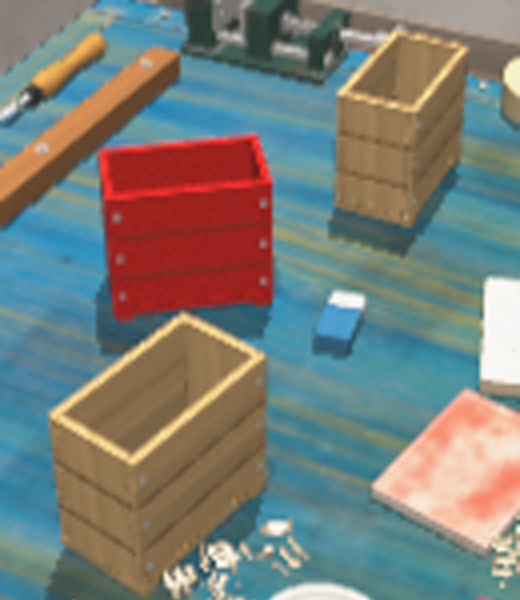

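The crop confirms the candidates: bare wood crates at left (160,460) and right (405,125), red look-alike at (185,225). I choose both bare wood ones. R is centred at (0.462,-0.188) with yaw about 0. L is centred at (0.455,0.161) with yaw -12°. I'll tip R first.

```bash
cat > mv.py <<'E'
from cell import r, optics
from h import *
def q(psi): return [np.cos(psi/2),np.sin(psi/2),0,0]
def tip(face,psi,z,push=.058,back=.013):
    d=np.array([np.cos(psi),np.sin(psi)]);f=np.array(face)
    s=f-d*(.011+back)
    r.move_to([*s,z+.06],q(psi)); r.move_linear([*s,z],vel=.15)
    e=f+d*(push-.011)
    r.move_linear([*e,z],vel=.07)
    print("F",np.round(r.current_contact_force(),1),r.current_tool_pos().round(3) if hasattr(r.current_tool_pos(),'round') else r.current_tool_pos())
    b=e-d*.01
    r.move_linear([*b,z+.08],vel=.25)
E
python3 - <<'E'
from mv import *
r.set_gripper(.4); print(r.finger_overhang,r.current_opening())
tip((.4345,-.188),0.,.070+.022+.004)
print(r.current_t())
d=optics.get_image("scene");cv2.imwrite("pics/s1.png",cv2.resize(d["pixels"][...,::-1],(800,600),interpolation=cv2.INTER_CUBIC))
E
```

```text
0.022 0.40269704965181585
F [-0.2  0.4  0. ] [ 0.481 -0.188  0.096]
4.3333
```

View pics/s1.png

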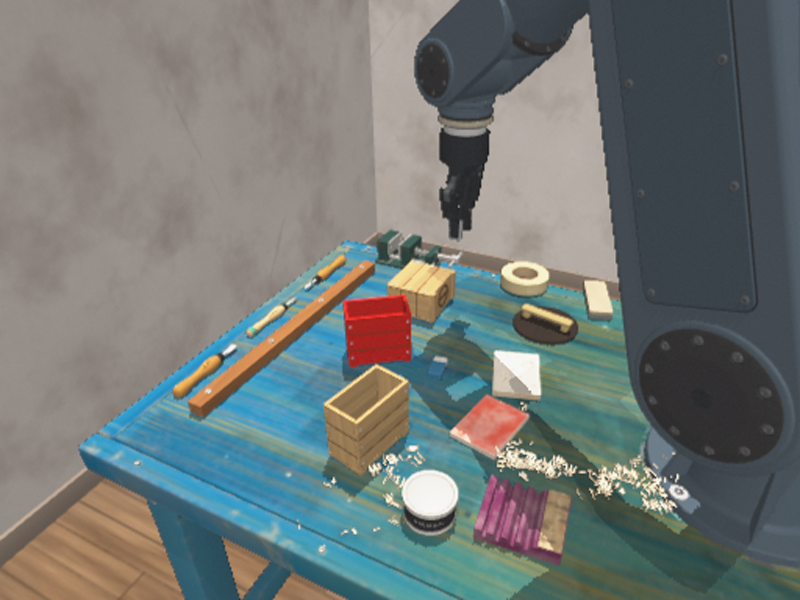

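The right crate is on its back, with a dark mark at (443,298) on the underside. Next I'll tip the left one.

```bash
python3 - <<'E'
from mv import *
tip((.4265,.167),np.deg2rad(-11.8),.096)
print(r.current_t())
r.move_to([.36,.02,.26],q(0.))
for n in("scene","side"):
    d=optics.get_image(n);np.savez(f"{n}2.npz",**d)
    im=d["pixels"][...,::-1]
    if n=="scene": 
        cv2.imwrite("pics/s2.png",cv2.resize(im[150:310,190:350],None,fx=3.75,fy=3.75,interpolation=cv2.INTER_CUBIC))
    else: cv2.imwrite("pics/sd2.png",cv2.resize(im[140:300,180:390],None,fx=3.75,fy=3.75,interpolation=cv2.INTER_CUBIC))
print(r.current_t())
topview([dict(np.load(f"{n}2.npz")) for n in("scene","side")],"pics/top2.png")
E
```

```text
F [-0.2  0.2 -0.2] [0.472 0.157 0.096]
7.95
8.8417
```

View pics/s2.png

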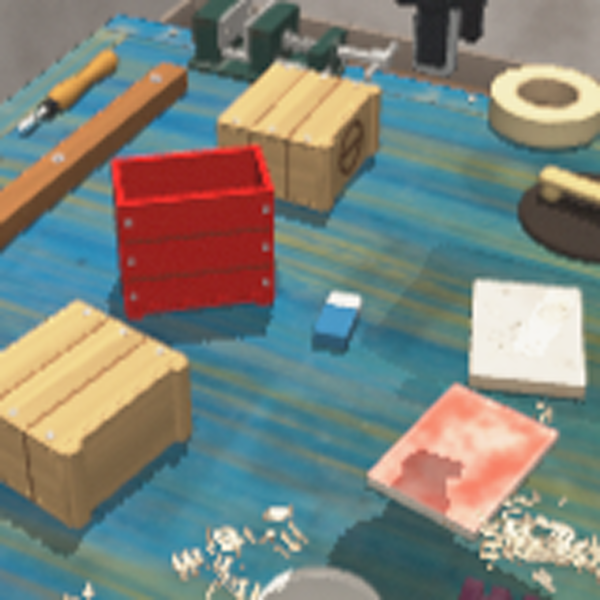

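View pics/top2.png

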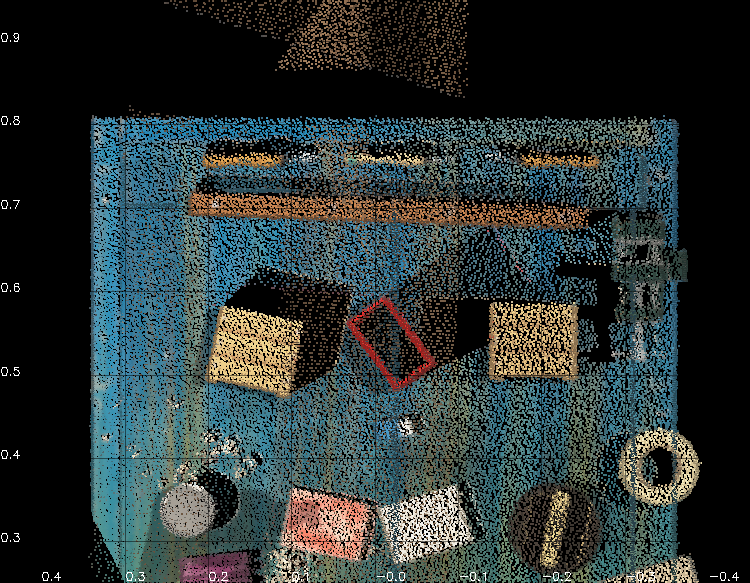

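R, at crop (350,148), carries the ring with a bar. L's underside at crop (130,440) is bare. So I push R, with the tool turned to the batten's angle of -1.8° and the force watched.

```bash
python3 - <<'E'
from mv import *
for n in("scene","side"):
    d=dict(np.load(n+"2.npz"));P=cloud(d);X,Y,Z=P[...,0],P[...,1],P[...,2]
    for nm,y0,y1 in(("R",-.27,-.1),("L",.07,.25)):
        m=(d["depth"]>0)&(X>.46)&(X<.63)&(Y>y0)&(Y<y1)&(Z>.05)&(Z<.065)
        if nm=="L": Lm=m
        rc=cv2.minAreaRect(P[m][:,:2].astype(np.float32));print(n,nm,np.round(rc[0],3),np.round(rc[1],3),round(rc[2],1))
psi=-.0315;z=.036
r.move_to([.43,-.188,.13],q(psi));r.move_linear([.445,-.188,z],vel=.15)
print(r.current_t(),r.current_contact_force())
r.move_linear([.555,-.190,z],vel=.08)
print("F",np.round(r.current_contact_force(),1))
x=.555
while x<.60:
    x+=.002
    r.move_linear([x,-.190,z],vel=.03)
    F=r.current_contact_force();p=r.current_tool_pos()
    print(round(x,3),np.round(p,4),np.round(F,1))
    if F[0]<-8: break
print(r.current_t())
for n in("scene","side"):
    d=optics.get_image(n);np.savez(f"{n}3.npz",**d)
im=np.load("side3.npz")["pixels"][...,::-1]
cv2.imwrite("pics/sd3.png",cv2.resize(im[150:290,200:360],None,fx=4,fy=4,interpolation=cv2.INTER_CUBIC))
E
```

```text
scene R [ 0.542 -0.189] [0.103 0.092] 89.2
scene L [0.529 0.145] [0.102 0.094] 78.1
side R [ 0.539 -0.191] [0.104 0.092] 89.6
side L [0.526 0.144] [0.107 0.092] 76.1
10.625 [-1.33518115  0.3669087   0.52949487]
F [0.  0.7 0.1]
0.557 [ 0.557 -0.19   0.036] [-1.1 -0.6  0.1]
0.559 [ 0.5592 -0.19    0.036 ] [ 0.3 -0.3  0.2]
0.561 [ 0.5613 -0.19    0.036 ] [-0.3  0.4 -0.8]
0.563 [ 0.5632 -0.19    0.036 ] [-0.2  0.9 -0. ]
0.565 [ 0.5652 -0.19    0.036 ] [ 0.5 -0.2  0.9]
0.567 [ 0.5672 -0.19    0.036 ] [-0.1 -0.1  0.5]
0.569 [ 0.5692 -0.19    0.036 ] [-0.8  0.  -0.2]
0.571 [ 0.5713 -0.19    0.036 ] [-1.   0.3 -0.6]
0.573 [ 0.5732 -0.19    0.036 ] [-0.7 -0.2 -0.6]
0.575 [ 0.5752 -0.19    0.036 ] [-0.1  0.1  0. ]
0.577 [ 0.5772 -0.19    0.036 ] [-0.4  0.8 -0.3]
0.579 [ 0.5786 -0.1898  0.0358] [-4.3  1.1  1.4]
0.581 [ 0.5789 -0.1897  0.0354] [-15.5   0.5   5.1]
15.4
```

View pics/sd3.png

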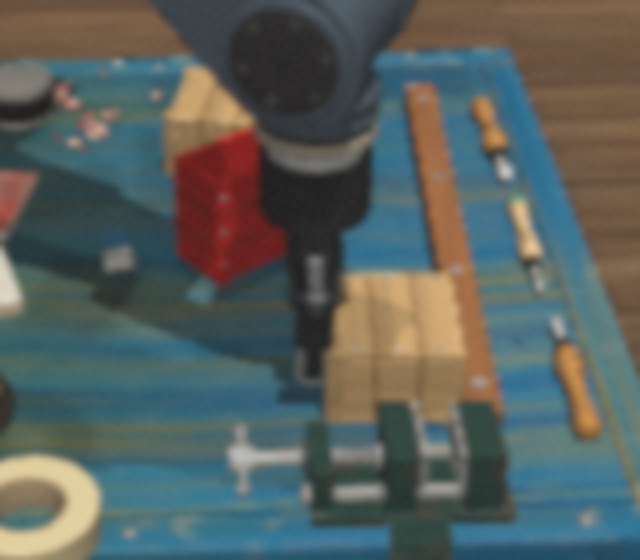

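The crate has reached the batten, with its mouth edge along the batten line at about (460,340). I'll press slightly more for flushness, back off, and check.

```bash
python3 - <<'E'
from mv import *
r.move_linear([.583,-.190,.036],vel=.03);print(np.round(r.current_contact_force(),1))
r.sleep(.3)
r.move_linear([.53,-.190,.036],vel=.1)
r.move_linear([.45,-.190,.15],vel=.2)
r.move_to([.30,-.25,.30],q(0.))
print(r.current_t(),np.round(r.current_contact_force(),1))
ds=[]
for n in("scene","side"):
    d=optics.get_image(n);ds.append(d);P=cloud(d);X,Y,Z=P[...,0],P[...,1],P[...,2]
    for nm,x0,y0,y1 in(("R",.56,-.27,-.1),("L",.46,.07,.25)):
        m=(d["depth"]>0)&(X>x0)&(X<.72)&(Y>y0)&(Y<y1)&(Z>.045)&(Z<.065)
        rc=cv2.minAreaRect(P[m][:,:2].astype(np.float32));print(n,nm,np.round(rc[0],3),np.round(rc[1],3),round(rc[2],1),np.round(cv2.boxPoints(rc),3).tolist())
im=ds[1]["pixels"][...,::-1]
cv2.imwrite("pics/sd4.png",cv2.resize(im[150:290,200:360],None,fx=4,fy=4,interpolation=cv2.INTER_CUBIC))
topview(ds,"pics/top4.png")
im=ds[0]["pixels"][...,::-1]
cv2.imwrite("pics/s4.png",cv2.resize(im[140:310,110:380],None,fx=2.9,fy=2.9,interpolation=cv2.INTER_CUBIC))
E
```

```text
[-29.   -1.7  14. ]
18.4667 [0.8 0.7 0.8]
scene R [ 0.633 -0.19 ] [0.106 0.093] 87.8 [[0.5839999914169312, -0.2409999966621399], [0.6779999732971191, -0.24500000476837158], [0.6819999814033508, -0.13899999856948853], [0.5879999995231628, -0.13500000536441803]]
scene L [0.529 0.145] [0.102 0.093] 78.1 [[0.4729999899864197, 0.10499999672174454], [0.5640000104904175, 0.0860000029206276], [0.5849999785423279, 0.1860000044107437], [0.49399998784065247, 0.20499999821186066]]
side R [ 0.631 -0.192] [0.108 0.091] 87.5 [[0.5830000042915344, -0.24400000274181366], [0.6740000247955322, -0.24799999594688416], [0.6790000200271606, -0.14000000059604645], [0.5879999995231628, -0.13600000739097595]]
side L [0.525 0.142] [0.109 0.092] 75.9 [[0.46799999475479126, 0.10000000149011612], [0.5559999942779541, 0.07800000160932541], [0.5830000042915344, 0.18400000035762787], [0.49399998784065247, 0.20600000023841858]]
```

View pics/sd4.png

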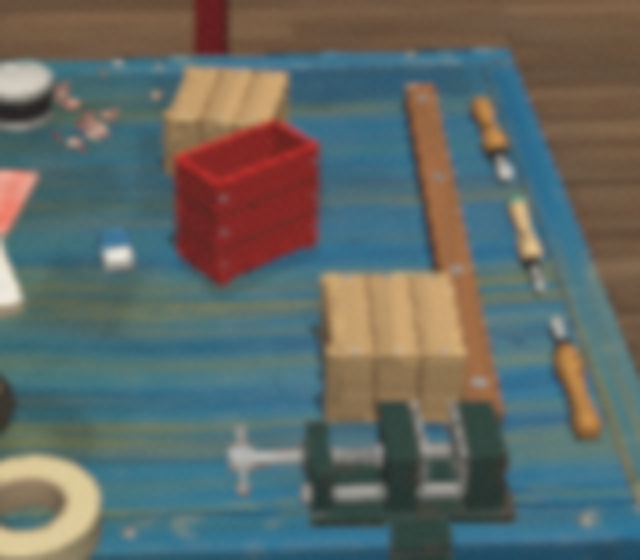

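View pics/s4.png

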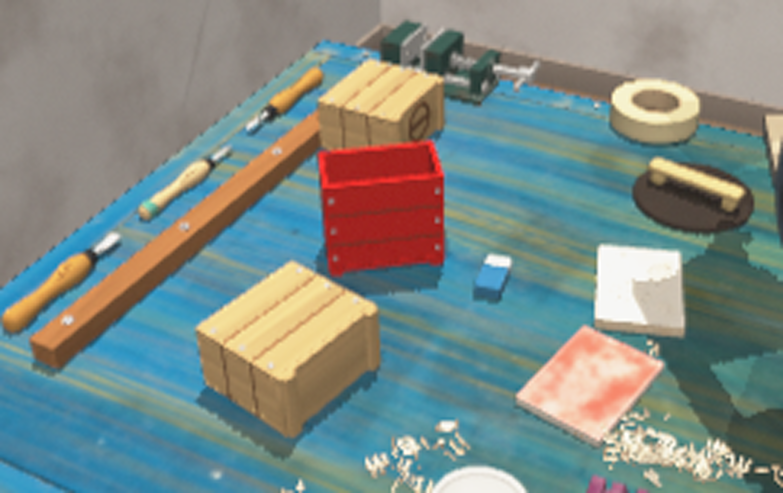

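View pics/top4.png

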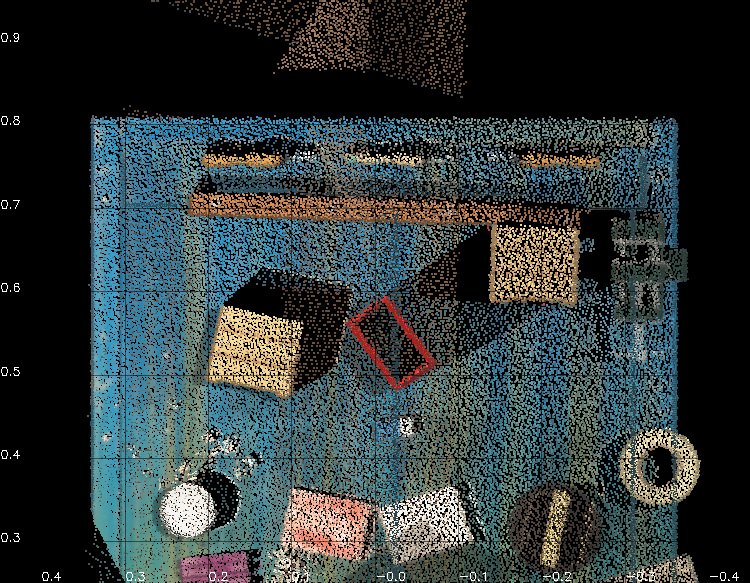

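The stamped crate lies flush against the batten: its mouth is at x≈0.678–0.680 and the batten face is at 0.679, at about 2° each. The plain crate and everything else are where they were. I'm handing in.

```bash
python3 -c "
from cell import r
print(r.hand_in(),r.current_t())"
```

```text
the job is handed in; nothing more can be done
the job is handed in; nothing more can be done
```

I tipped both crates onto their backs. The right-hand one carried the ring with a bar, so I pushed that one straight ahead to the batten (about 29 N at the end), backed off and handed in at about 18.5 s.

- **Stamped crate:** its mouth measured x ≈ 0.680 m (scene camera) and 0.677 m (side camera). The batten face there is at about 0.679 m. The crate's yaw is about -2.3° and the batten's about -1.8°, which agree within the measuring error of the cameras.
- **Plain crate:** it lies where it fell, with its far edge more than 10 cm short of the batten.
- **Other things:** the red crate, eraser, tin, tape and baren look unmoved in the before and after pictures.
- **Checks:** none failed or disagreed beyond the 2–3 mm between the two cameras.

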